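# Wedge a bar blank tight in the engraving fixture

### The job

Clamp the bare steel bar in the wedge fixture, ready for engraving: lay it flat on the plate with its side against the two side pins and its end against the end pin, then slide the steel wedge, thin end first, into the tapering slot between the bar and the dark rail and tap it in until it is locked tight and stays so by itself. Tap firmly but not hard, for the bar's edge bruises, and leave the oil bottle and the V-block where they are.

Things in the scene. Friction and masses are not known exactly. Their poses are not given: they have to be found in the camera images.
- fixture: Fixture: aluminium plate 12 mm thick, screwed to the desk, from x = -48 to 48 and y = -85 to 125 mm about its origin, on its underside; x points roughly away from the robot, y roughly to its left, z up. Three steel pins, 10 mm thick and 7 mm high, stand on it: side pins with centres at (x, y) = (30, -75) and (30, 88), end pin at (20, 115) mm. The bar goes on the -x side of the side pins and the -y side of the end pin.
- nest (a point): The bar's place: where the bar's centre (half-way up) lies when the bar is fully seated, at (20, 0, 16) mm in the fixture's frame, with the fixture's axes. The seated bar covers x = -5 to 5, y = -110 to 110, z = -4 to 4 mm about it. Beside it there is room for a finger on both sides from y = -55 to 5 mm.
- slot_mouth (a point): Mouth of the slot, at (6, 24, 16) mm in the fixture's frame. A dark rail, 9 mm high, is screwed to the plate from y = 24 to 74 mm; between it and the seated bar the slot narrows towards +y, 1 in 8 (7.1 deg), from about 16.8 to 10.5 mm. The rail's setting differs by up to 2.3 mm either way and is not measured: where the wedge locks differs by up to 19 mm either way along y and must be felt.
- bar_center (a point): Steel bar blank: plain bright flat bar, 10 mm wide (x), 220 mm long (y), 8 mm high, 0.10 to 0.17 kg, lying flat on the desk. This point is its centre, 4 mm above its underside. It is the same either way round.
- bar: The same bar; origin in the middle of its underside, y along its length. (Keep the arm clear of the engraving machine that stands to the left of and behind the work: it is 0.31 m high, covers x > 0.45 m where y > -0.04 m and x > 0.52 m where y > -0.15 m, and a handwheel reaches to x = 0.39 m at y = 0.2 m.)
- wedge: Steel wedge, 0.18 kg, 102 mm long, flat underneath; origin under the middle of its head, z up. From the head's front (y = 11 mm) a tongue 7 mm high runs to the thin end at y = 91 mm. Its +x side is straight, flush with the head, and goes against the bar; its -x side tapers 1 in 8 like the rail, from 20 to 10 mm width. In place, its axes agree with the fixture's and it lies flat on the plate.
- wedge_head (a point): Centre of the wedge's head, a block 20 mm wide (x), 22 mm long (y), 32 mm high: take it across its width, tap its back end (-y). In place it is 15 mm on the -x side of the nest point and 12 mm higher; at the mean rail setting the wedge first jams with it 13 mm on the -y side. The head then stands right beside the bar, so fingers must stay above the bar's top (20 mm above the desk).
- wedge_tip (a point): Middle of the wedge's thin end, (5, 91, 3.5) mm in the wedge's frame. The taper holds itself: pressing or tapping the head along +y to 14 to 18 N moves the wedge 1 to 3 mm past first jamming and leaves 9 to 15 N between wedge and bar; it does not spring back. Over 30 N between wedge and bar bruises the bar; under 7 N left is not tight.
- oil_bottle: Small oil bottle with a red spout, 41 mm thick and 118 mm tall, standing near the work; origin in the middle of its underside. A bystander.
- v_block: Grey steel V-block, 40 x 40 x 30 mm; origin in the middle of its underside. A bystander.

How it is judged:
On the way, in this order (a step that is already met when the one before it is completed fails the run):
1. the bar lies flat in its place on the plate, within 12 mm of the pins (x of bar_center in the frame of nest between -0.012 and 0.002 m and y of bar_center in the frame of nest between -0.012 and 0.002 m and z of bar_center in the frame of nest between -0.002 and 0.002 m and angle between the y axis of bar and the y axis of fixture, either way round below 0.1 rad), for 0.2 s.
2. the wedge lies on the plate with its thin end in the slot between bar and rail (all of step 1 and y of wedge_tip in the frame of nest above 0.025 m and x of wedge_tip in the frame of nest between -0.02 and -0.003 m and z of wedge_head in the frame of nest between 0.008 and 0.015 m and angle between the y axis of wedge and the y axis of fixture, either way round below 0.1 rad), for 0.2 s.
At the end, for the whole second after the job is handed in: The bar lies flat on the plate against the side pins (within 2 mm, 0.02 rad) and the end pin (within 4 mm); the wedge lies flat on the plate in the slot, thin end first, and is locked: wedge and bar press on each other with more than 7 N; both are at rest (x of bar_center in the frame of nest between -0.002 and 0.002 m and y of bar_center in the frame of nest between -0.004 and 0.002 m and z of bar_center in the frame of nest between -0.0015 and 0.0015 m and angle between the y axis of bar and the y axis of fixture, either way round below 0.02 rad and y of wedge_tip in the frame of nest above 0.05 m and x of wedge_tip in the frame of nest between -0.013 and -0.007 m and z of wedge_head in the frame of nest between 0.01 and 0.0145 m and angle between wedge's own z axis and vertical below 0.05 rad and angle between the y axis of wedge and the y axis of fixture, either way round below 0.03 rad and contact force between wedge and bar above 7 N and linear speed of each of wedge, bar below 0.01 m/s); the robot touches nothing.
It fails at once if the wedge presses on the bar with more than 30 N (contact force between wedge and bar above 30 N).
It fails at once if the oil bottle is moved by more than 30 mm (distance of oil_bottle from where it was at the start of the episode above 0.03 m).
It fails at once if the V-block is moved by more than 30 mm (distance of v_block from where it was at the start of the episode above 0.03 m).
It also fails if it takes over 64 s, if anything falls off the work surface, if the arm or the gripper's body presses on something with over 40 N, if the wrist force passes 120 N, or if a joint passes its speed limit or range.

### The arm

A 6-joint arm with a two-finger parallel gripper is mounted at the origin on a cart in front of the work surface, level with it; the furniture and walls round the work are solid. World frame = base frame: x ahead of the robot, y to its left, z up, the work surface at z = 0. Lengths are in m, angles in rad, forces in N, time in s.
With the tool pointing down it reaches from about 0.35 to 0.875 m from the base axis. Payload 4.2 kg.
Tool frame: the origin (TCP) lies at the very end of the fingers, on their centre line; the grasp point (between the pads) lies 19 mm behind it; z points along the fingers, y is the line along which they close (so a half turn about z gives the same grasp; the last joint's range is limited). The gripper opens to 85 mm and grips with 20 to 120 N. Pads are 22 mm wide; open, the fingers measure 114 mm over their backs; the gripper's body (76 mm by 85 mm) begins 54 mm behind the grasp point. The pads swing forward as they close: fully open they stand 13 mm farther back than shut.
Start: joints at [1.597, 0.385, 0.008, 0, -1.194, -0.259], TCP at [0.144, 0.608, 0.231] pointing down, gripper open.
Joint ranges: [-3.14, 3.14], [-1.21, 2.06], [-1.07, 1.41], [-3.16, 2.05], [-2.99, -0.16], [-3.1, 3.1]. Speed limits (rad/s): [2.79, 2.79, 3.14, 3.14, 3.14, 3.14].

### API

Orientations are given as a unit quaternion [x, y, z, w].
In Python, from rig import monitor, viewer, ticket gives the robot as it stands.
- The arm moves only by the tool step_arm, never from a script. Its argument "series" is a list that holds one entry, the list of rows, each a list of 7 numbers: the turn, a rotation vector about the tool's x, y, z in units of 8 degrees (1.0 is 8 degrees), then the shift along the tool's x, y, z in units of 25 mm (1.0 is 25 mm), then the finger opening in mm, from 0 to 85.4. A call has 1 to 20 rows; each row is the pose to reach, as a shift and turn from the pose commanded when the call began, along the tool's axes at that moment; what a row does not reach only later rows make up. A row lasts 1/10 s, in which the tool goes at most 50 mm and 8.59 degrees, less where a joint would pass 70% of its speed; a pose out of reach is approached as far as the arm can. A call with a gripper value outside its range is refused whole. The fingers move at their own pace and stop on an object; "squeeze" is the grip in N (left out, the last holds). Time passes only in rows, so rows that repeat a pose let the fingers close. It gives the time, the measured TCP pose, the force, the opening and the grip force at its end, in the units of the state.
- monitor.get_state(): the state, without advancing time (a new reading comes with each control period).
- viewer.camera(name): name is "side" or "top" or "wrist"; returns a dict with "image" (384x512x3 uint8, blue, green, red), "fx", "fy", "cx", "cy" (pixels), "k1" (the pictures are not rectified: a ray, as slopes to the right and down, at radius r is drawn at 1 + k1 r^2 times it, then the intrinsics apply), "rvec" (rotation vector, rad) and "tvec" (3), from world to camera coordinates, as OpenCV has them; the wrist camera has in their place "hand_eye" (4x4, takes a point from camera to tool coordinates, whose origin is the TCP and whose axes are the flange's). Camera axes: x right, y down, z forward; pixel columns grow to the right and rows downward; lengths in m; the calibration is good to about 2 mm. A picture is of the moment at which its call begins: read the wrist's pose just before it. There is no depth.
- ticket.close_job(): hands the job in; it is judged then, once.
The state is a dict: "time_s": time; "qpos": joint angles; "qvel": joint speeds; "effort": joint torques, N m; "position": TCP position; "eef_rot": TCP orientation; "wrist_force": force on the tool from outside, world axes, zero at the start; "wrist_torque": the same for the moment, N m; "grip_width": finger opening in m; "grip_force": force on a finger pad.
Only numpy, scipy, OpenCV 4.12 (cv2) and the standard library are available. Lean on these libraries where they do the work, as an engineer would, in place of code of your own. Each camera call takes 0.05 s, during which the arm holds its last target. There are 200 camera calls.

## Working session

There is one attempt and no reset: what is moved stays moved. The work goes in short steps, Python scripts to look and compute and a tool call to move; the robot and the scene stay as the last step left them, time stands still between calls to the robot, and variables do not carry over. Pictures are saved under pics/ and viewed, at most 10 in all, crops included, and the job is handed in when it is done.

Besides the shell and the picture viewer there is one more tool, called after "Call:" by a JSON object that holds its "name" and its "arguments", one argument or row to a line. step_arm: Moves the arm, as the interface text tells. Its arguments: {"type":"object","properties":{"series":{"type":"array","items":{"type":"array","items":{"type":"array","items":{"type":"number"}}}},"squeeze":{"type":"number"}},"required":["series"]}

```bash
ls; mkdir -p pics; cat > h.py <<'E'
import numpy as np, cv2
from rig import monitor, viewer, ticket
from scipy.spatial.transform import Rotation as R
def pose():
    s=monitor.get_state(); return np.array(s["position"]),R.from_quat(s["eef_rot"])
def cam(name):
    p,r=pose(); c=viewer.camera(name)
    if name=="wrist":
        H=np.array(c["hand_eye"]); A=np.eye(4); A[:3,:3]=r.as_matrix(); A[:3,3]=p
        T=A@H
    else:
        Rm=cv2.Rodrigues(np.array(c["rvec"],float))[0]; T=np.eye(4); T[:3,:3]=Rm.T; T[:3,3]=-Rm.T@np.array(c["tvec"]).ravel()
    c["T"]=T; return c
def ray(c,uv):
    uv=np.atleast_2d(np.array(uv,float)); K=np.array([[c["fx"],0,c["cx"]],[0,c["fy"],c["cy"]],[0,0,1]])
    n=cv2.undistortPoints(uv[:,None],K,np.array([c["k1"],0,0,0,0.]))[:,0]
    d=np.c_[n,np.ones(len(n))]@c["T"][:3,:3].T
    return c["T"][:3,3],d
def plane(c,uv,z):
    o,d=ray(c,uv); return o+d*((z-o[2])/d[:,2])[:,None]
def proj(c,X):
    X=np.atleast_2d(X); Ti=np.linalg.inv(c["T"]); K=np.array([[c["fx"],0,c["cx"]],[0,c["fy"],c["cy"]],[0,0,1]])
    return cv2.projectPoints(X.astype(float),cv2.Rodrigues(Ti[:3,:3])[0],Ti[:3,3],K,np.array([c["k1"],0,0,0,0.]))[0][:,0]
E
python3 - <<'E'
from h import *
import pickle
print(monitor.get_state())
C={n:cam(n) for n in("top","side")}
pickle.dump(C,open("c0.pkl","wb"))
for n,c in C.items():
    print(n,c["T"].round(3).tolist(),c["fx"],c["k1"])
    cv2.imwrite(f"pics/{n}0.png",c["image"])
cv2.imwrite("pics/both.png",cv2.resize(C["top"]["image"],(800,600)))
E
```

```text
pics
{'time_s': 0.0, 'qpos': array([ 1.59661158e+00,  3.85538349e-01,  6.64666655e-03, -5.40935540e-04,
       -1.19402329e+00, -2.58597527e-01]), 'qvel': array([ 0.00169896, -0.00074594, -0.00048473, -0.00201568,  0.00068554,
       -0.00187525]), 'effort': array([ 7.07764684e-04, -3.92293417e+01,  1.88407177e+01,  4.18635070e+00,
       -4.50573396e-03, -5.16657607e-06]), 'position': array([0.14401523, 0.60757622, 0.23023452]), 'eef_rot': array([ 9.93222014e-01, -1.16227557e-01, -9.87175912e-05,  1.08426052e-03]), 'wrist_force': array([-0.62058974, -0.22788149,  0.23346215]), 'wrist_torque': array([ 0.02868289,  0.03137918, -0.0113274 ]), 'grip_force': 0.0, 'grip_width': 0.08526564110794582}
top [[-0.003, -0.988, 0.156, 0.385], [-1.0, -0.001, -0.031, -0.268], [0.031, -0.156, -0.987, 0.889], [0.0, 0.0, 0.0, 1.0]] 429.9381130264929 0.05202873076833694
side [[0.997, 0.059, -0.048, 0.553], [0.074, -0.578, 0.813, -0.98], [0.02, -0.814, -0.58, 0.545], [0.0, 0.0, 0.0, 1.0]] 391.2530574726814 -0.02074200339267514
```

View pics/both.png

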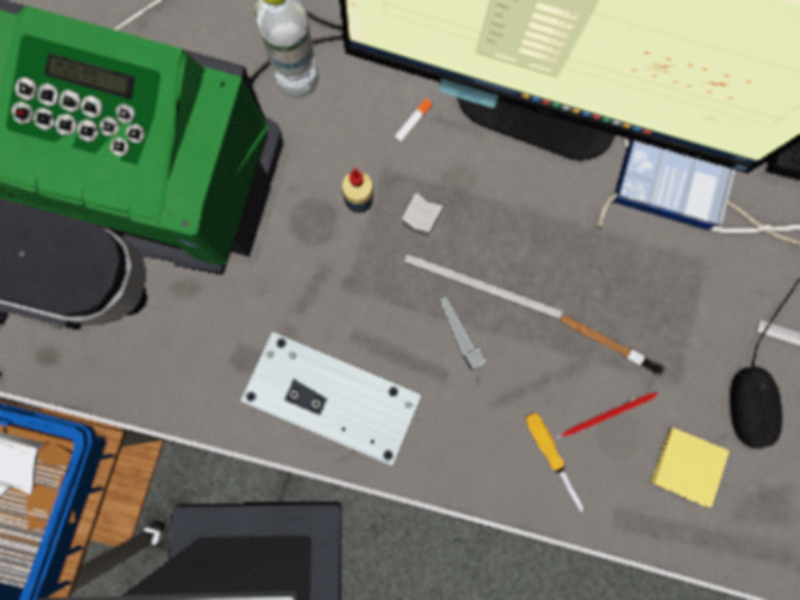

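View pics/side0.png

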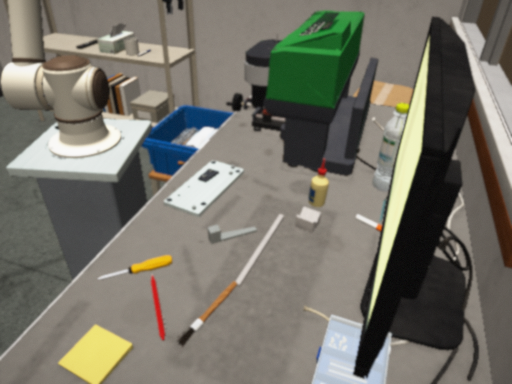

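The top view (800x600) shows the plate with corners near (275,333), (420,395), (393,464) and (242,403), with the rail at (306,397). The bar runs from (408,259) to (560,315), and a brush continues in line beyond it. The wedge has its head at (476,357) and its tip at (445,299). The bottle is at (357,190) and the V-block at (422,213). The side view agrees with this.

```bash
python3 - <<'E'
from h import *
import pickle
C=pickle.load(open("c0.pkl","rb")); c=C["top"]
s=512/800
def m(pts,z): return plane(c,np.array(pts)*s,z)
print("pins S-,S+,E",m([(408,404),(292,355),(270,353)],.019).round(4).tolist())
print("corners",m([(275,333),(420,395),(393,464),(242,403)],.012).round(4).tolist())
print("bar ends",m([(408,259),(560,315)],.008).round(4).tolist())
print("head,tip",m([(476,357)],.032).round(4).tolist(),m([(445,299)],.007).round(4).tolist())
print("bottle, v",m([(357,190)],.1).round(3).tolist(),m([(422,213)],.03).round(3).tolist())
im=c["image"]; 
b=im.max(2).astype(int)
# plate contour
for lo in(200,215):
  mask=((im.min(2)>lo)).astype(np.uint8)
  cs,_=cv2.findContours(mask,0,1)
  for k in cs:
    if cv2.contourArea(k)>60:
      r=cv2.minAreaRect(k); bx=cv2.boxPoints(r); print(lo,r,plane(c,np.array([r[0]]),.012).round(4).tolist())
  print()
E
```

```text
pins S-,S+,E [[0.3827, -0.3022, 0.019], [0.4454, -0.1533, 0.019], [0.4481, -0.1253, 0.019]]
corners [[0.4746, -0.1298, 0.012], [0.3941, -0.3181, 0.012], [0.3079, -0.2831, 0.012], [0.3851, -0.0906, 0.012]]
bar ends [[0.5744, -0.3036, 0.008], [0.4989, -0.5052, 0.008]]
head,tip [[0.4417, -0.3889, 0.032]] [[0.5204, -0.3526, 0.007]]
bottle, v [[0.64, -0.238, 0.1]] [[0.632, -0.321, 0.03]]
200 ((9.446150779724121, 297.9308166503906), (22.69835662841797, 30.26447296142578), 7.125016689300537) [[0.3122, 0.1809, 0.012]]
200 ((211.60366821289062, 254.30430603027344), (103.60672760009766, 47.42179870605469), 23.00887107849121) [[0.3915, -0.203, 0.012]]
200 ((448.34246826171875, 124.43717193603516), (15.187385559082031, 27.85055160522461), 14.620874404907227) [[0.6638, -0.7013, 0.012]]
200 ((410.60003662109375, 101.80000305175781), (13.281564712524414, 9.486830711364746), 71.56504821777344) [[0.7139, -0.6241, 0.012]]
200 ((261.20489501953125, 79.75408935546875), (4.3532538414001465, 20.613937377929688), 39.80556869506836) [[0.7618, -0.3044, 0.012]]

215 ((9.41089153289795, 298.3910827636719), (21.59230613708496, 29.55260467529297), 5.710593223571777) [[0.3114, 0.1808, 0.012]]
215 ((231.9058837890625, 240.22352600097656), (34.149017333984375, 4.268627166748047), 22.833654403686523) [[0.4195, -0.2435, 0.012]]
215 ((210.76828002929688, 255.41461181640625), (102.97080993652344, 44.00334930419922), 20.2248592376709) [[0.3893, -0.2014, 0.012]]
215 ((448.3235778808594, 124.70589447021484), (13.581995010375977, 26.92145347595215), 14.03624439239502) [[0.6632, -0.7013, 0.012]]
```

```bash
cat >> h.py <<'E'
def down(deg):  # tool pointing down, tool x at world angle deg
    a=np.radians(deg); x=np.array([np.cos(a),np.sin(a),0]); z=np.array([0,0,-1.]); return R.from_matrix(np.c_[x,np.cross(z,x),z])
def units(wps,p=None,r=None):
    if p is None: p,r=pose()
    for P,deg in wps:
        print((np.r_[(r.inv()*down(deg)).as_rotvec(degrees=True)/8, r.inv().apply(np.array(P)-p)/.025]).round(2).tolist())
E
python3 - <<'E'
from h import *
c=cam("wrist"); print(np.array(c["hand_eye"]).round(3).tolist(),c["fx"],c["k1"])
cv2.imwrite("pics/w0.png",c["image"])
p,r=pose(); print(p,r.as_euler('xyz',degrees=True))
units([((.144,.608,.42),-13.3),((.3,.3,.42),-40),((.37,.0,.42),-75),((.43,-.29,.36),-110.5)])
E
```

```text
[[0.0, -0.959, -0.284, 0.073], [1.0, 0.0, 0.0, -0.001], [-0.0, -0.284, 0.959, -0.143], [0.0, 0.0, 0.0, 1.0]] 307.1193871764884 -0.07105125769307068
[0.14407388 0.60771036 0.23048369] [ 1.79904694e+02 -6.20184966e-03 -1.33463406e+01]
[0.01, -0.0, -0.01, -0.0, 0.0, -7.58]
[0.01, -0.0, 3.33, 8.91, 10.55, -7.56]
[0.01, -0.01, 7.71, 14.41, 21.58, -7.54]
[0.01, -0.01, 12.14, 19.42, 32.31, -5.12]
```

Call:
{"name": "step_arm", "arguments": {
  "series": [
    [[0,0,0,0,0,-5,85],[0,0,0,0,0,-7.5,85],[0,0,1,2.2,2.6,-7.5,85],[0,0,2,4.4,5.2,-7.5,85],[0,0,3,6.6,7.8,-7.5,85],[0,0,3.4,9,10.5,-7.5,85],[0,0,3.4,9,10.5,-7.5,85],[0,0,3.4,9,10.5,-7.5,85],[0,0,4.4,10.2,12.5,-7.5,85],[0,0,5.4,11.4,14.5,-7.5,85],[0,0,6.4,12.6,16.5,-7.5,85],[0,0,7.4,13.6,18.5,-7.5,85],[0,0,8,14.4,20,-7.5,85],[0,0,8.5,14.4,21.6,-7.5,85],[0,0,9,15,23,-7.5,85],[0,0,10,16,25,-7,85],[0,0,11,17,27,-6,85],[0,0,12,18,29,-5,85],[0,0,12.14,19,31,-4,85],[0,0,12.14,20,33,-2,85]]
  ]
}}

```text
time_s: 2.15
position: [0.4167, -0.2084, 0.3424]
eef_rot: [-0.57, 0.822, -0.001, 0.001]
wrist_force: [1.3, 1.0, 0.1]
grip_width: 0.0848
grip_force: 0.0
```

```bash
python3 - <<'E'
from h import *
import pickle
p,r=pose(); print(p,r.as_euler('xyz',degrees=True),monitor.get_state()["time_s"], monitor.get_state()["qvel"].round(3))
c=cam("wrist"); pickle.dump(c,open("c1.pkl","wb")); cv2.imwrite("pics/w1.png",cv2.resize(c["image"],(800,600),interpolation=cv2.INTER_CUBIC))
E
```

```text
[ 0.41671509 -0.20841155  0.34244292] [-1.79854028e+02  1.90693216e-02 -1.10530409e+02] 2.15 [-0.969  0.587 -0.029 -0.01   0.601  0.98 ]
```

View pics/w1.png

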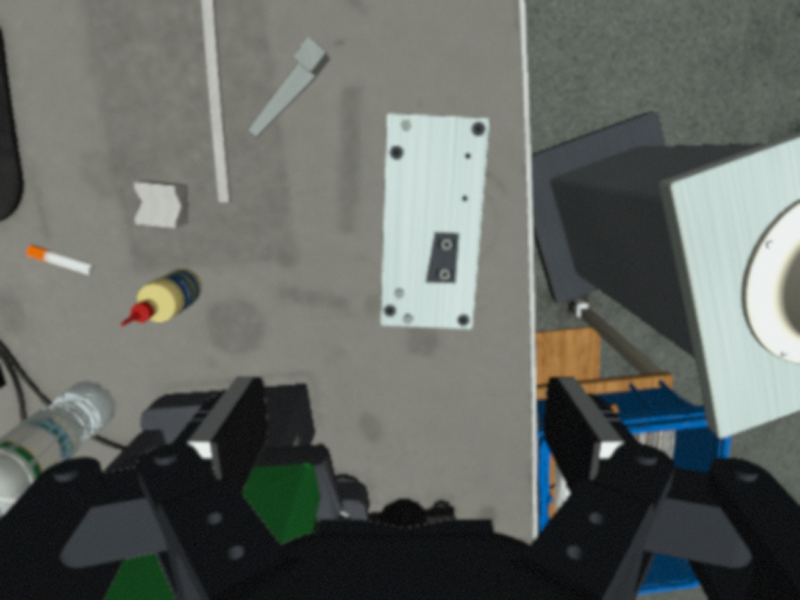

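The wrist view (800x600) shows the plate spanning (385,113) to (488,328), the bar end at (223,200), the wedge from (312,50) to (252,133), the V-block at (158,205) and the bottle at (165,295). I'll move closer and then measure.

Call:
{"name": "step_arm", "arguments": {
  "series": [
    [[0,0,0,1.5,-1.5,1.5,85],[0,0,0,3,-3,3,85],[0,0,0,4,-5,5,85],[0,0,0,4,-5,5,85],[0,0,0,4,-5,5,85],[0,0,0,4,-5,5,85],[0,0,0,4,-5,5,85],[0,0,0,4,-5,5,85]]
  ]
}}

```text
time_s: 3.0
position: [0.4989, -0.3428, 0.2199]
eef_rot: [-0.571, 0.821, -0.002, 0.001]
wrist_force: [0.7, 0.4, 0.3]
grip_width: 0.0852
grip_force: 0.0
```

```bash
python3 - <<'E'
from h import *
import pickle
p,r=pose(); print(p,r.as_euler('xyz',degrees=True),monitor.get_state()["time_s"], monitor.get_state()["qvel"].round(3))
c=cam("wrist"); pickle.dump(c,open("c2.pkl","wb")); cv2.imwrite("pics/w2.png",cv2.resize(c["image"],(800,600),interpolation=cv2.INTER_CUBIC))
E
```

```text
[ 0.49892812 -0.34277922  0.21994743] [-1.79765551e+02 -8.76597213e-03 -1.10397755e+02] 3.0 [ 0.002 -0.007 -0.004 -0.003  0.001  0.003]
```

View pics/w2.png

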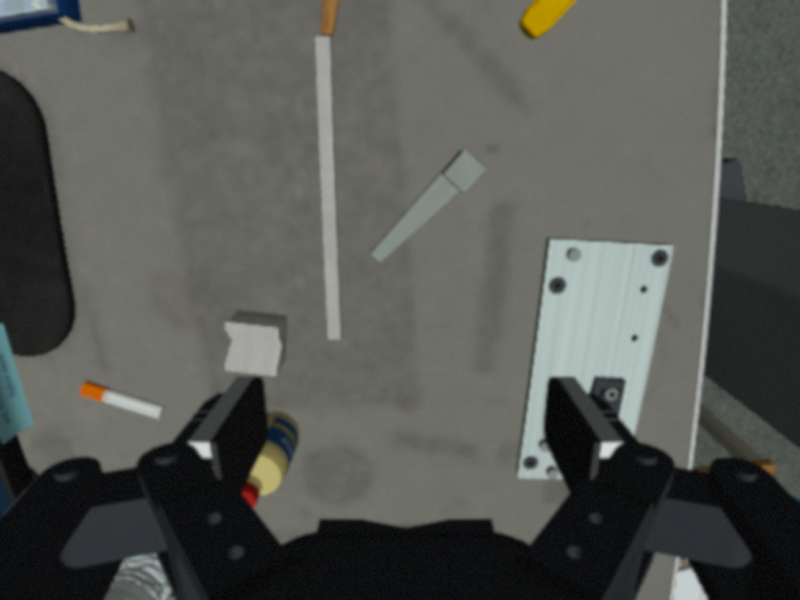

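The wrist view (800x600) shows the bar from (323,37) to (334,340), the wedge with its head at (464,171) and tip at (378,256), and the plate at right, partly behind a finger.

```bash
cat >> h.py <<'E'
def barfit(c,z,roi,lo=150):
    """bar end points on its top plane z from a brightness mask in roi (u0,v0,u1,v1)"""
    g=c["image"].min(2); u0,v0,u1,v1=roi
    m=np.zeros_like(g); m[v0:v1,u0:u1]=(g[v0:v1,u0:u1]>lo)
    cs,_=cv2.findContours(m,0,cv2.CHAIN_APPROX_NONE); k=max(cs,key=lambda k:cv2.minAreaRect(k)[1][0]+cv2.minAreaRect(k)[1][1])
    P=plane(c,k[:,0].astype(float),z)[:,:2]
    (ctr,sz,a)=cv2.minAreaRect(P.astype(np.float32)*1000)
    d=cv2.fitLine(P.astype(np.float32),cv2.DIST_L2,0,.001,.001).ravel()
    return np.array(ctr)/1000,sz,np.degrees(np.arctan2(d[1],d[0]))%180
E
python3 - <<'E'
from h import *
import pickle
c=pickle.load(open("c2.pkl","rb")); g=c["image"].min(2)
print(g[120,195:225].tolist(), g[215:222,213].tolist())
for lo in(140,150,160):print(lo,barfit(c,.008,(195,15,225,225),lo))
s=512/800
print("head,tip",plane(c,[(464*s,171*s)],.032).round(4).tolist(),plane(c,[(378*s,256*s)],.007).round(4).tolist())
print("pins S-",plane(c,[(573*s,254*s)],.019).round(4).tolist(),"corners",plane(c,np.array([(548,240),(672,246),(518,478)])*s,.012).round(4).tolist())
c=pickle.load(open("c1.pkl","rb"))
print("pins S-,S+,E",plane(c,np.array([(405,125),(399,293),(408,319)])*s,.019).round(4).tolist(),"corners",plane(c,np.array([(388,114),(489,118),(472,329),(380,325)])*s,.012).round(4).tolist())
E
```

```text
[99, 98, 97, 97, 97, 97, 97, 99, 100, 109, 130, 149, 155, 155, 158, 158, 159, 158, 143, 114, 96, 94, 97, 99, 97, 97, 95, 95, 95, 94] [156, 146, 125, 104, 99, 98, 98]
140 (array([ 0.53935254, -0.40115912]), (217.33348083496094, 9.185276985168457), np.float32(69.52135))
150 (array([ 0.53942133, -0.40135779]), (215.0110321044922, 7.850526809692383), np.float32(69.55431))
160 (array([ 0.56202393, -0.34360892]), (5.5914764404296875, 3.1781013011932373), np.float32(46.22003))
head,tip [[0.4421, -0.3866, 0.032]] [[0.5204, -0.3481, 0.007]]
pins S- [[0.3842, -0.3022, 0.019]] corners [[0.3973, -0.3167, 0.012], [0.309, -0.2799, 0.012], [0.4769, -0.1238, 0.012]]
pins S-,S+,E [[0.3838, -0.3008, 0.019], [0.4461, -0.1516, 0.019], [0.4472, -0.1224, 0.019]] corners [[0.3951, -0.316, 0.012], [0.3077, -0.2798, 0.012], [0.3889, -0.0861, 0.012], [0.4778, -0.1241, 0.012]]
```

```bash
python3 - <<'E'
from h import *
units([((.5342,-.4153,.06),-110.46),((.5342,-.4153,.003),-110.46)])
E
```

```text
[-0.03, -0.0, 0.01, 2.23, -2.31, 6.41]
[-0.03, -0.0, 0.01, 2.23, -2.3, 8.69]
```

Call:
{"name": "step_arm", "arguments": {
  "series": [
    [[-0.03,0,0.01,1.2,-1.2,1.5,85],[-0.03,0,0.01,2.23,-2.3,3.5,85],[-0.03,0,0.01,2.23,-2.3,5.5,70],[-0.03,0,0.01,2.23,-2.3,7,50],[-0.03,0,0.01,2.23,-2.3,8,40],[-0.03,0,0.01,2.23,-2.3,8.4,35],[-0.03,0,0.01,2.23,-2.3,8.67,30],[-0.03,0,0.01,2.23,-2.3,8.67,30]]
  ],
  "squeeze": 40
}}

```text
time_s: 3.85
position: [0.5341, -0.4158, 0.0023]
eef_rot: [-0.57, 0.822, 0.001, -0.001]
wrist_force: [-0.4, -0.3, 0.6]
grip_width: 0.0296
grip_force: 0.0
```

```bash
python3 - <<'E'
from h import *
import pickle
p,r=pose(); print(p,r.as_euler('xyz',degrees=True))
c=cam("wrist"); pickle.dump(c,open("c3.pkl","wb")); cv2.imwrite("pics/w3.png",c["image"])
E
```

```text
[ 0.53411227 -0.41577989  0.00227648] [ 1.79910199e+02 -2.48680857e-02 -1.10489545e+02]
```

View pics/w3.png

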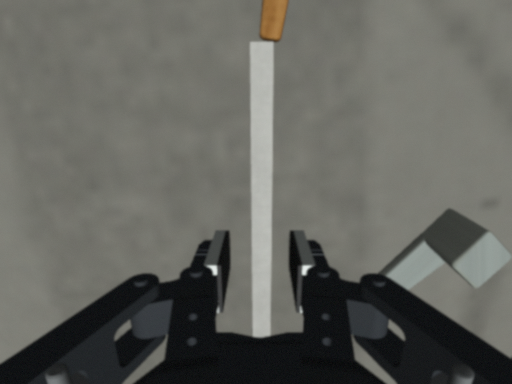

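The bar sits centred between the fingers, with its near end at (262,41) in native pixels. Closing and lifting.

Call:
{"name": "step_arm", "arguments": {
  "series": [
    [[0,0,0,0,0,0,6],[0,0,0,0,0,0,6],[0,0,0,0,0,0,6],[0,0,0,0,0,0,6],[0,0,0,0,0,-0.5,6],[0,0,0,0,0,-2,6],[0,0,0,0,0,-3,6],[0,0,0,0,0,-3,6],[0,0,0,0,0,-3,6]]
  ],
  "squeeze": 60
}}

```text
time_s: 4.8
position: [0.5333, -0.4156, 0.0763]
eef_rot: [-0.569, 0.822, 0.001, -0.001]
wrist_force: [-0.4, 0.2, -2.9]
grip_width: 0.0077
grip_force: 58.9
```

```bash
python3 - <<'E'
from h import *
import pickle
p,r=pose(); print(p,r.as_euler('xyz',degrees=True))
c=cam("wrist"); pickle.dump(c,open("c4.pkl","wb"))
c3=pickle.load(open("c3.pkl","rb"))
# bar end + lateral in native image: c3 (on desk) vs c4 (lifted)
for c in (c3,c):
    g=c["image"].min(2); 
    m=(g>135).astype(np.uint8); m[:, :235]=0; m[:,290:]=0; m[225:]=0
    cs,_=cv2.findContours(m,0,1); k=max(cs,key=cv2.contourArea); k=k[:,0]
    print("top row",k[:,1].min(), [ (k[abs(k[:,1]-y)<3][:,0].min(),k[abs(k[:,1]-y)<3][:,0].max()) for y in(50,) if len(k[abs(k[:,1]-y)<3])], cv2.minAreaRect(k))
# zone top in tool frame: bar end at tool z=-(.008-.0023)
o,d=ray(c3,[(262,40.5)]); print(plane(c3,[(262,40.5)],.008))
cv2.imwrite("pics/w4.png",c["image"])
E
```

```text
[ 0.53328968 -0.4156101   0.07630691] [ 1.79824588e+02  3.34009433e-02 -1.10573942e+02]
top row 41 [(np.int32(249), np.int32(273))] ((261.0, 132.5), (183.0, 24.0), 90.0)
top row 42 [(np.int32(248), np.int32(270))] ((259.0, 133.0), (182.0, 24.0), 90.0)
[[ 0.50067563 -0.50427961  0.008     ]]
```

View pics/w4.png

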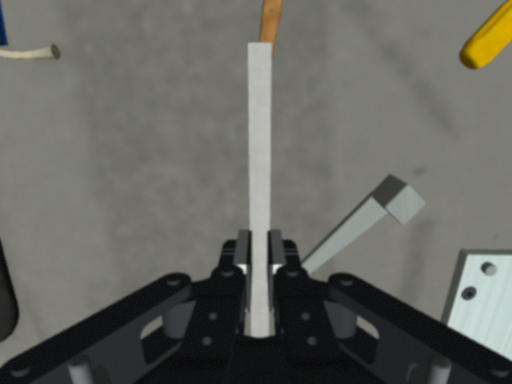

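The bar is gripped square, with its near end still about 94.6 mm ahead of the TCP. Next I'll look at the fixture from beside the nest.

```bash
python3 - <<'E'
from h import *
units([((.363,-.192,.20),-113.1)])
E
```

```text
[0.04, 0.01, 0.32, -5.98, 9.52, -4.94]
```

Call:
{"name": "step_arm", "arguments": {
  "series": [
    [[0,0,0,0,1,-2,6],[0,0,0.3,-1,2.5,-3.5,6],[0,0,0.3,-2.2,4,-5,6],[0,0,0.3,-3.4,5.5,-5,6],[0,0,0.3,-4.6,7,-5,6],[0,0,0.3,-5.5,8.4,-5,6],[0.03,0,0.3,-6,9.5,-5,6],[0.03,0,0.3,-6,9.5,-5,6],[0.03,0,0.3,-6,9.5,-5,6],[0.03,0,0.3,-6,9.5,-5,6],[0.03,0,0.3,-6,9.5,-5,6]]
  ]
}}

```text
time_s: 5.95
position: [0.3646, -0.1926, 0.2011]
eef_rot: [-0.552, 0.834, 0.0, -0.001]
wrist_force: [-0.1, 0.1, -2.1]
grip_width: 0.0077
grip_force: 59.0
```

```bash
python3 - <<'E'
from h import *
import pickle
p,r=pose(); s=monitor.get_state(); print(p,r.as_euler('xyz',degrees=True),s["wrist_force"].round(2),s["qvel"].round(3))
c=cam("wrist"); pickle.dump(c,open("c5.pkl","wb"))
cv2.imwrite("pics/w5.png",cv2.resize(c["image"][60:330,60:420],(800,600),interpolation=cv2.INTER_CUBIC))
g=c["image"]; print(c["tvec"] if "tvec" in c else "")
E
```

```text
[ 0.36457372 -0.19264156  0.20107733] [ 1.79934925e+02 -2.63049374e-02 -1.12994091e+02] [-0.09  0.06 -2.14] [-0.002  0.002  0.001 -0.    -0.001 -0.   ]
```

View pics/w5.png

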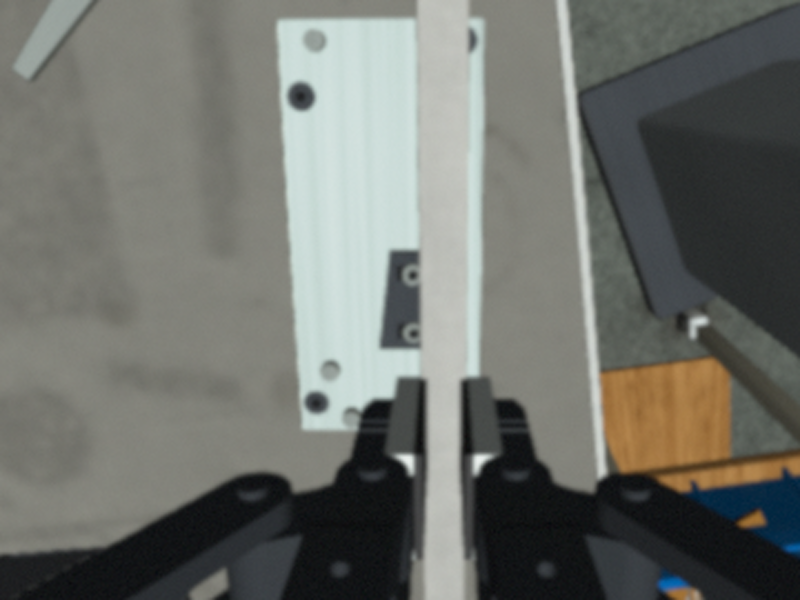

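The crop shows side pin tops at about (315,40) and (330,370), the end pin at (352,416), and the plate's +x edge from (278,18) to (303,430). The rail is at (385,250) to (380,347).

```bash
cat >> h.py <<'E'
def fitfix(W,F):
    """2D rigid fit of fixture frame: world W = Rz(th) F + t"""
    W,F=np.array(W)[:,:2],np.array(F); w,f=W-W.mean(0),F-F.mean(0)
    th=np.arctan2((f[:,0]*w[:,1]-f[:,1]*w[:,0]).sum(),(f*w).sum()); c,s=np.cos(th),np.sin(th); M=np.array([[c,-s],[s,c]])
    t=W.mean(0)-M@F.mean(0); print("resid mm",((F@M.T+t-W)*1000).round(1).tolist()); return np.degrees(th),t
E
python3 - <<'E'
from h import *
import pickle
c=pickle.load(open("c5.pkl","rb")); n=lambda u:60+.45*np.array(u,float)
P=plane(c,n([(315,40),(330,370),(352,416)]),.019); Q=plane(c,n([(278,18),(303,430)]),.012); 
F=[(.030,-.075),(.030,.088),(.020,.115),(.048,-.085),(.048,.125)]
th,t=fitfix(np.r_[P,Q],F); print(th,t)
print(fitfix(P,F[:3]))
C=pickle.load(open("c0.pkl","rb"))["top"]; s=.64
P2=plane(C,np.array([(408,404),(292,355),(270,353)])*s,.019);print(fitfix(P2,F[:3]))
a=np.radians(th);M=np.array([[np.cos(a),-np.sin(a)],[np.sin(a),np.cos(a)]])
R1=plane(c,n([(389,250),(380,347)]),.021)[:,:2]; print("rail corners fixture mm",((R1-t)@M*1000).round(1).tolist())
print("nest",t+M@[.02,0])
E
```

```text
resid mm [[-0.3, -1.0], [0.1, 0.8], [0.6, 1.4], [-0.1, -0.7], [-0.3, -0.6]]
-22.959176801498696 [ 0.38358365 -0.22042128]
resid mm [[-0.5, -1.4], [-0.0, 0.4], [0.5, 1.0]]
(np.float64(-22.97604787649294), array([ 0.3834454 , -0.22081414]))
resid mm [[-0.5, -0.9], [0.8, 0.1], [-0.4, 0.8]]
(np.float64(-23.139101451445267), array([ 0.38412715, -0.22235957]))
rail corners fixture mm [[-1.8, 23.3], [3.9, 73.7]]
nest [ 0.40199931 -0.22822279]
```

```bash
cat >> h.py <<'E'
TH=-22.96; T0=np.array([.3836,-.2205]); A=np.radians(TH); M=np.array([[np.cos(A),-np.sin(A)],[np.sin(A),np.cos(A)]])
def f2w(x,y,z): return np.r_[T0+M@[x/1000,y/1000],z]   # fixture mm -> world, z world m
def w2f(p): return ((np.asarray(p)[:2]-T0)@M*1000)
E
python3 - <<'E'
from h import *
units([(f2w(17,-19.4,.05),-112.96),(f2w(17,-19.4,.0165),-112.96)])
E
```

```text
[0.01, -0.0, -0.01, 1.5, -1.82, 6.04]
[0.01, -0.0, -0.01, 1.5, -1.83, 7.38]
```

Call:
{"name": "step_arm", "arguments": {
  "series": [
    [[0,0,0,0.8,-0.9,1,6],[0,0,0,1.5,-1.8,2.5,6],[0,0,0,1.5,-1.82,4,6],[0,0,0,1.5,-1.82,5.3,6],[0,0,0,1.5,-1.82,6.3,6],[0,0,0,1.5,-1.82,7.0,6],[0,0,0,1.5,-1.82,7.3,6],[0,0,0,1.5,-1.82,7.38,6],[0,0,0,1.5,-1.82,7.38,6]]
  ]
}}

```text
time_s: 6.9
position: [0.3919, -0.2448, 0.0173]
eef_rot: [-0.552, 0.834, -0.0, 0.0]
wrist_force: [0.0, -0.2, -1.0]
grip_width: 0.0072
grip_force: 59.0
```

```bash
cat >> h.py <<'E'
def rep():
    p,r=pose(); s=monitor.get_state(); f=s["wrist_force"]; print("fix",w2f(p).round(2),"z",round(p[2],4),"eul",r.as_euler('xyz',degrees=True).round(2),"F(fix)",(f[:2]@M).round(2),round(f[2],2),"t",s["time_s"])
E
python3 - <<'E'
from h import *
rep()
E
```

```text
fix [ 17.15 -19.14] z 0.0173 eul [-1.7997e+02 -1.0000e-02 -1.1294e+02] F(fix) [ 0.07 -0.15] -1.05 t 6.9
```

Call:
{"name": "step_arm", "arguments": {
  "series": [
    [[0,0,0,0,0,0.05,6],[0,0,0,0,0,0.1,6],[0,0,0,0,0,0.12,6],[0,0,0,0,0,0.12,6]]
  ]
}}

```text
time_s: 7.3
position: [0.392, -0.2446, 0.0151]
eef_rot: [-0.553, 0.833, -0.001, 0.001]
wrist_force: [-0.2, 1.1, 6.3]
grip_width: 0.0074
grip_force: 59.9
```

Call:
{"name": "step_arm", "arguments": {
  "series": [
    [[0,0,0,0,-0.04,-0.02,6],[0,0,0,0,-0.08,-0.02,6],[0,0,0,0,-0.11,-0.02,6],[0,0,0,0,-0.13,-0.02,6],[0,0,0,0,-0.15,-0.02,6],[0,0,0,0,-0.15,-0.02,6]]
  ]
}}

```text
time_s: 7.9
position: [0.3921, -0.2447, 0.015]
eef_rot: [-0.552, 0.834, 0.002, -0.002]
wrist_force: [-5.3, 7.2, 13.1]
grip_width: 0.0075
grip_force: 60.9
```

```bash
python3 - <<'E'
from h import *
rep()
E
```

```text
fix [ 17.25 -18.98] z 0.015 eul [ 1.7965e+02 -2.0000e-02 -1.1297e+02] F(fix) [-7.68  4.56] 13.15 t 7.9
```

Call:
{"name": "step_arm", "arguments": {
  "series": [
    [[0,0,0,0,0,-0.03,6],[0,0,0,0,0,-0.06,6],[0,0,0,0,0,-0.06,6]]
  ]
}}

```text
time_s: 8.2
position: [0.395, -0.246, 0.016]
eef_rot: [-0.552, 0.834, -0.0, 0.0]
wrist_force: [-0.6, -0.1, -1.0]
grip_width: 0.0071
grip_force: 59.1
```

```bash
python3 - <<'E'
from h import *
rep()
E
```

```text
fix [ 20.49 -19.04] z 0.016 eul [-179.98   -0.   -112.94] F(fix) [-0.49 -0.29] -0.95 t 8.2
```

Call:
{"name": "step_arm", "arguments": {
  "series": [
    [[0,0,0,0,-0.02,0,6],[0,0,0,0,-0.05,0,6],[0,0,0,0,-0.08,0,6],[0,0,0,0,-0.08,0,6],[0,0,0,0,-0.08,0,6]]
  ]
}}

```text
time_s: 8.7
position: [0.3952, -0.2463, 0.0157]
eef_rot: [-0.552, 0.834, 0.001, -0.001]
wrist_force: [-3.4, 2.6, 0.7]
grip_width: 0.0075
grip_force: 59.3
```

```bash
python3 - <<'E'
from h import *
rep()
E
```

```text
fix [ 20.73 -19.23] z 0.0157 eul [ 1.7982e+02 -2.0000e-02 -1.1297e+02] F(fix) [-4.16  1.09] 0.72 t 8.7
```

Call:
{"name": "step_arm", "arguments": {
  "series": [
    [[0,0,0,-0.05,0.03,0,6],[0,0,0,-0.1,0.03,0,6],[0,0,0,-0.15,0.03,0,6],[0,0,0,-0.19,0.03,0,6],[0,0,0,-0.22,0.03,0,6],[0,0,0,-0.22,0.03,0,6]]
  ]
}}

```text
time_s: 9.3
position: [0.3969, -0.2421, 0.0159]
eef_rot: [-0.552, 0.834, 0.0, -0.001]
wrist_force: [-6.6, -7.3, -1.6]
grip_width: 0.0073
grip_force: 59.0
```

```bash
python3 - <<'E'
from h import *
rep()
E
```

```text
fix [ 20.68 -14.64] z 0.0159 eul [ 1.7988e+02 -9.0000e-02 -1.1293e+02] F(fix) [-3.26 -9.35] -1.59 t 9.3
```

Call:
{"name": "step_arm", "arguments": {
  "series": [
    [[0,0,0,0.08,0,0.02,6],[0,0,0,0.1,0.02,0.05,6],[0,0,0,0.1,0.02,0.06,6],[0,0,0,0.1,0.02,0.06,6]]
  ]
}}

```text
time_s: 9.7
position: [0.3966, -0.2431, 0.0151]
eef_rot: [-0.552, 0.834, 0.0, -0.0]
wrist_force: [-4.0, 3.5, 4.3]
grip_width: 0.0076
grip_force: 59.8
```

```bash
python3 - <<'E'
from h import *
rep()
E
```

```text
fix [ 20.77 -15.69] z 0.0151 eul [ 1.7998e+02  1.0000e-02 -1.1294e+02] F(fix) [-5.04  1.69] 4.26 t 9.7
```

Call:
{"name": "step_arm", "arguments": {
  "series": [
    [[0,0,0,0,0.02,-0.02,12],[0,0,0,0,0.02,-0.02,25],[0,0,0,0,0.02,-0.02,30],[0,0,0,0,0.02,-0.5,30],[0,0,0,0,0.02,-2,50],[0,0,0,2,-1,-4,85],[0,0,0,4,-2,-5,85],[0,0,0,4,-2,-5,85],[0,0,0,4,-2,-5,85],[0,0,0,4,-2,-5,85],[0,0,0,4,-2,-5,85]]
  ]
}}

```text
time_s: 10.8
position: [0.4034, -0.3542, 0.1389]
eef_rot: [-0.553, 0.834, 0.001, -0.0]
wrist_force: [-0.3, -0.2, -0.1]
grip_width: 0.0848
grip_force: 0.0
```

```bash
python3 - <<'E'
from h import *
import pickle
rep()
c=cam("wrist"); pickle.dump(c,open("c6.pkl","wb"))
cv2.imwrite("pics/w6.png",cv2.resize(c["image"],(800,600),interpolation=cv2.INTER_CUBIC))
t=cam("top"); pickle.dump(t,open("t6.pkl","wb"))
E
```

```text
fix [  70.4  -115.42] z 0.1389 eul [ 1.7994e+02  2.0000e-02 -1.1292e+02] F(fix) [-0.22 -0.29] -0.13 t 10.8
```

View pics/w6.png

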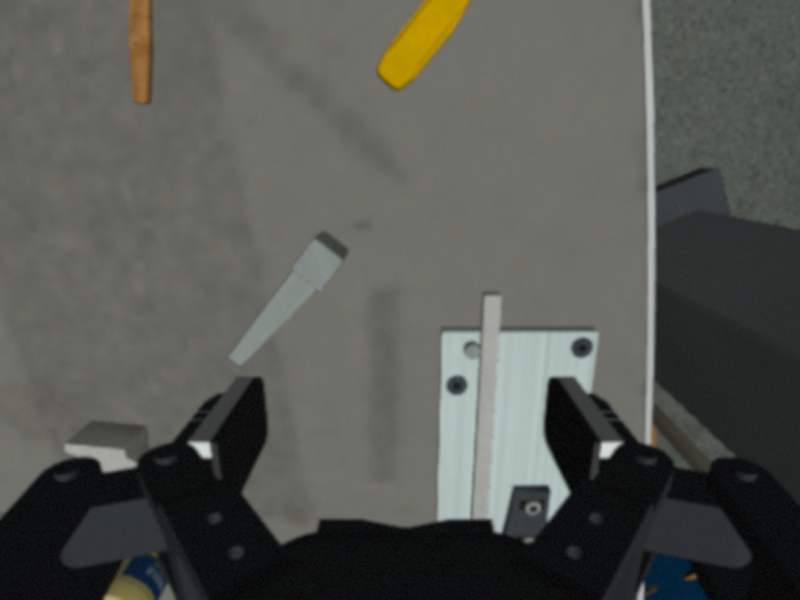

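The bar lies flat beside the side pin at (472,350), with its end at (491,293). The wedge's head is at (318,263) and its tip at (236,359).

```bash
python3 - <<'E'
from h import *
import pickle
c=pickle.load(open("c6.pkl","rb")); im=c["image"]; g=im.min(2)
# bar edges at rows
for y in (200,240,280,320):
    row=cv2.GaussianBlur(g,(3,3),0)[y,290:330].astype(int); print(y,row.tolist())
sub=im[140:240,140:230]; hsv=cv2.cvtColor(sub,cv2.COLOR_BGR2HSV)
gg=cv2.cvtColor(sub,cv2.COLOR_BGR2GRAY); print(gg[28,40:80].tolist()); print(gg[60,20:70].tolist())
d=sub[...,0].astype(int)-sub[...,2]; print(d[28,40:80].tolist())
for lo in (120,128):
  m=(gg>lo).astype(np.uint8); cs,_=cv2.findContours(m,0,1); k=max(cs,key=cv2.contourArea); print(lo,cv2.contourArea(k),(cv2.approxPolyDP(k,1.5,True)[:,0]+[140,140]).tolist())
E
```

```text
200 [104, 105, 105, 105, 105, 105, 105, 105, 105, 105, 105, 105, 105, 105, 105, 104, 100, 96, 101, 120, 142, 154, 157, 158, 158, 159, 160, 160, 158, 151, 135, 119, 109, 106, 105, 105, 105, 105, 105, 105]
240 [132, 124, 121, 121, 125, 134, 146, 159, 168, 173, 175, 175, 175, 174, 167, 152, 136, 134, 143, 151, 155, 156, 157, 159, 159, 160, 163, 168, 172, 176, 177, 176, 174, 172, 171, 172, 173, 175, 176, 175]
280 [176, 175, 173, 172, 171, 172, 173, 175, 176, 177, 177, 176, 168, 152, 137, 138, 149, 157, 159, 160, 160, 160, 161, 162, 163, 167, 172, 177, 177, 175, 173, 172, 173, 174, 175, 176, 177, 176, 176, 175]
320 [172, 170, 168, 168, 170, 172, 174, 175, 176, 175, 165, 146, 135, 141, 152, 156, 157, 156, 155, 155, 157, 161, 166, 172, 175, 176, 174, 171, 170, 172, 173, 175, 175, 173, 163, 138, 102, 70, 55, 54]
[111, 109, 111, 111, 110, 110, 110, 108, 110, 120, 126, 131, 131, 132, 130, 132, 132, 132, 135, 135, 135, 134, 134, 136, 138, 139, 137, 137, 136, 137, 136, 135, 134, 134, 134, 132, 132, 124, 116, 110]
[103, 101, 102, 99, 98, 98, 107, 122, 131, 136, 135, 137, 137, 135, 136, 136, 135, 135, 136, 136, 135, 134, 133, 135, 136, 138, 131, 124, 115, 111, 110, 109, 109, 110, 110, 110, 110, 110, 109, 109, 109, 110, 111, 111, 110, 111, 111, 111, 110, 111]
[-7, -7, -8, -7, -8, -7, -7, -5, -4, -3, 1, 3, 4, 4, 3, 5, 4, 4, 4, 3, 3, 5, 3, 4, 5, 5, 4, 4, 4, 3, 3, 3, 4, 5, 5, 4, 3, 2, 0, -4]
120 1460.0 [[217, 166], [200, 154], [147, 228], [152, 232], [158, 229], [202, 184], [205, 185], [217, 169]]
128 1319.0 [[214, 164], [204, 156], [199, 156], [189, 170], [189, 173], [148, 227], [151, 231], [154, 232], [202, 183], [205, 184], [216, 169]]
```

```bash
python3 - <<'E'
from h import *
import pickle
c=pickle.load(open("c6.pkl","rb"))
print("bar +x top edge fix", [w2f(q).round(1).tolist() for q in plane(c,[(308.8,200),(306.3,240),(304.2,280),(301.8,320)],.02)])
print("bar end", [w2f(q).round(1).tolist() for q in plane(c,[(314.5,188)],.02)])
H=plane(c,[(217,167.5),(205,185),(189,171),(200.5,154.5)],.032)[:,:2]; print(H.round(4).tolist(), np.linalg.norm(np.diff(np.r_[H,H[:1]],axis=0),axis=1).round(4))
S=plane(c,[(189,172),(147.5,227),(153.5,232)],.007)[:,:2]; print(S.round(4).tolist())
hc=H.mean(0); d=S[1]-S[0]; print("head ctr",hc,"y axis deg straight side",np.degrees(np.arctan2(d[1],d[0])))
tip=S[1:].mean(0); d=tip-hc; print("tip",tip,"len",np.linalg.norm(d),"y deg",np.degrees(np.arctan2(d[1],d[0]))+np.degrees(np.arctan2(5,91)))
e=H[1]+H[2]-H[0]-H[3]; print("head axis",np.degrees(np.arctan2(e[1],e[0])))
E
```

```text
bar +x top edge fix [[26.3, -99.3], [26.7, -59.8], [26.7, -16.5], [26.8, 31.5]]
bar end [[21.8, -110.5]]
[[0.4299, -0.3831], [0.4457, -0.3734], [0.4527, -0.3896], [0.4378, -0.3983]] [0.0185 0.0177 0.0173 0.0171]
[[0.4608, -0.3857], [0.5233, -0.3524], [0.5203, -0.3454]]
head ctr [ 0.4415138  -0.38607654] y axis deg straight side 28.056345823687685
tip [ 0.52179893 -0.3488861 ] len 0.08848068303074452 y deg 27.999922805472572
head axis 30.99459542957674
```

```bash
sed -i 's/^def f2w/T0=T0+M@[.0007,.0007]\ndef f2w/' h.py; python3 - <<'E'
from h import *
rep()
units([((.4405,-.3865,.08),-152),((.4405,-.3865,.012),-152)])
E
```

```text
fix [  69.68 -115.86] z 0.1389 eul [ 1.7992e+02  1.0000e-02 -1.1287e+02] F(fix) [-0.73 -0.43] 0.77 t 10.9
[0.01, -0.0, 4.89, 0.62, -1.87, 2.35]
[0.01, -0.0, 4.89, 0.62, -1.88, 5.07]
```

Call:
{"name": "step_arm", "arguments": {
  "series": [
    [[0,0,1,0.2,-0.6,0.5,70],[0,0,2,0.4,-1.2,1,60],[0,0,3,0.6,-1.87,1.5,50],[0,0,4,0.62,-1.87,2,45],[0,0,4.89,0.62,-1.87,2.3,45],[0,0,4.89,0.62,-1.87,3,45],[0,0,4.89,0.62,-1.87,4,45],[0,0,4.89,0.62,-1.87,4.8,45],[0,0,4.89,0.62,-1.87,5.1,45],[0,0,4.89,0.62,-1.87,5.1,45]]
  ]
}}

```text
time_s: 11.9
position: [0.4402, -0.3866, 0.0108]
eef_rot: [-0.242, 0.97, 0.001, -0.001]
wrist_force: [0.5, 0.1, 0.3]
grip_width: 0.0451
grip_force: 0.0
```

```bash
python3 - <<'E'
from h import *
import pickle
rep(); print(pose()[0])
c=cam("wrist"); pickle.dump(c,open("c7.pkl","wb"))
cv2.imwrite("pics/w7.png",c["image"])
E
```

```text
fix [ 116.19 -131.54] z 0.0108 eul [ 1.7986e+02 -1.1000e-01 -1.5200e+02] F(fix) [0.38 0.31] 0.31 t 11.9
[ 0.44019315 -0.38657789  0.01084615]
```

View pics/w7.png

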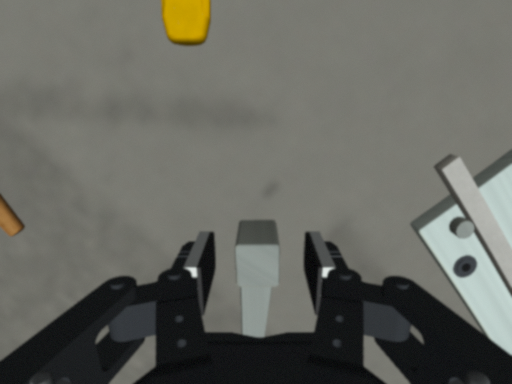

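The head is centred between the pads: its top runs from row 245 (back) to 287 (front), with columns 236–278. Gripping and lifting.

Call:
{"name": "step_arm", "arguments": {
  "series": [
    [[0,0,0,0,0,0,14],[0,0,0,0,0,0,14],[0,0,0,0,0,0,14],[0,0,0,0,0,0,14],[0,0,0,0,0,-0.5,14],[0,0,0,0,0,-1.5,14],[0,0,0,0,0,-2,14],[0,0,0,0,0,-2,14]]
  ],
  "squeeze": 70
}}

```text
time_s: 12.75
position: [0.442, -0.3883, 0.0644]
eef_rot: [-0.241, 0.97, -0.002, 0.002]
wrist_force: [-0.3, 0.1, -2.2]
grip_width: 0.0183
grip_force: 69.7
```

```bash
python3 - <<'E'
from h import *
import pickle
c7=pickle.load(open("c7.pkl","rb"))
p7=np.array([.44019,-.38658,.01085]); q=plane(c7,[(257,245),(257,287),(236,265),(278,265)],.032)-p7
print("head in tool (on desk)",down(-152).inv().apply(q).round(4).tolist())
rep(); c=cam("wrist"); pickle.dump(c,open("c8.pkl","wb"))
g=cv2.cvtColor(c["image"],cv2.COLOR_BGR2GRAY)
print(g[215:300:1,257].tolist()); g7=cv2.cvtColor(c7["image"],cv2.COLOR_BGR2GRAY); print(g7[215:300,257].tolist())
print(g[325,225:285].tolist()); print(g7[325,225:285].tolist())
p,r=pose(); units([(f2w(3,-70,.08),-112.96),(f2w(3,-70,.0265),-112.96)])
E
```

```text
head in tool (on desk) [[0.0095, -0.0007, -0.0212], [-0.0119, -0.0007, -0.0211], [-0.0004, -0.0101, -0.0212], [-0.0004, 0.0087, -0.0212]]
fix [ 118.5  -132.41] z 0.0644 eul [-1.7977e+02  1.5000e-01 -1.5205e+02] F(fix) [-0.33 -0.09] -2.2 t 12.75
[116, 102, 87, 72, 71, 69, 71, 71, 72, 72, 71, 72, 74, 72, 73, 74, 74, 75, 73, 75, 76, 73, 76, 77, 85, 103, 125, 140, 147, 149, 150, 150, 150, 150, 150, 150, 151, 152, 152, 151, 152, 151, 151, 151, 151, 149, 148, 147, 145, 146, 146, 148, 149, 147, 147, 147, 146, 146, 147, 146, 145, 145, 144, 144, 145, 145, 145, 146, 147, 147, 148, 148, 146, 148, 146, 147, 148, 148, 148, 148, 148, 148, 147, 147, 148]
[119, 117, 117, 112, 100, 86, 72, 68, 69, 69, 70, 71, 70, 71, 70, 71, 73, 72, 71, 72, 71, 72, 75, 72, 74, 72, 73, 77, 85, 104, 125, 139, 145, 147, 147, 148, 149, 148, 149, 150, 149, 149, 150, 150, 150, 149, 151, 150, 150, 150, 149, 148, 146, 145, 144, 145, 147, 148, 147, 146, 146, 144, 144, 145, 145, 145, 143, 144, 143, 143, 144, 146, 145, 147, 147, 147, 146, 147, 147, 147, 149, 148, 146, 147, 147]
[19, 19, 19, 21, 29, 62, 97, 110, 111, 111, 111, 111, 111, 109, 110, 110, 109, 106, 103, 117, 137, 148, 151, 149, 150, 151, 150, 150, 151, 149, 149, 150, 150, 150, 149, 150, 149, 148, 149, 150, 148, 143, 131, 120, 114, 112, 112, 111, 109, 108, 110, 108, 109, 109, 109, 110, 110, 110, 111, 111]
[109, 110, 110, 110, 112, 112, 112, 111, 111, 111, 110, 111, 109, 110, 109, 104, 106, 123, 142, 149, 148, 148, 149, 148, 148, 150, 149, 146, 148, 148, 147, 147, 148, 148, 148, 148, 149, 149, 148, 145, 137, 127, 120, 118, 119, 120, 119, 119, 121, 120, 119, 122, 121, 122, 122, 120, 122, 120, 119, 119]
[-0.01, 0.01, -4.89, 0.96, 5.12, -0.69]
[-0.01, 0.01, -4.89, 0.96, 5.12, 1.45]
```

Call:
{"name": "step_arm", "arguments": {
  "series": [
    [[0,0,0,0,0.3,-0.5,14],[0,0,-1,0.3,1.5,-0.7,14],[0,0,-2,0.6,2.8,-0.7,14],[0,0,-3,0.9,4,-0.7,14],[0,0,-4,1.27,4.87,-0.7,14],[0,0,-4.89,1.27,4.87,-0.7,14],[0,0,-4.89,1.27,4.87,-0.7,14],[0,0,-4.89,1.27,4.87,0.2,14],[0,0,-4.89,1.27,4.87,1,14],[0,0,-4.89,1.27,4.87,1.4,14],[0,0,-4.89,1.27,4.87,1.4,14]]
  ]
}}

```text
time_s: 13.9
position: [0.3556, -0.2949, 0.0264]
eef_rot: [-0.552, 0.834, 0.001, -0.001]
wrist_force: [0.0, -0.8, -1.7]
grip_width: 0.0182
grip_force: 69.8
```

```bash
python3 - <<'E'
from h import *
import pickle
rep(); c=cam("wrist"); pickle.dump(c,open("c9.pkl","wb"))
t=cam("top"); pickle.dump(t,open("t9.pkl","wb")); s=cam("side"); pickle.dump(s,open("s9.pkl","wb"))
uv=proj(t,[f2w(5,20,.02)])[0].astype(int); print(uv)
a=cv2.resize(t["image"][190:310,150:310],(400,300),interpolation=cv2.INTER_CUBIC)
uv=proj(s,[f2w(5,0,.02)])[0].astype(int); x,y=uv; b=cv2.resize(s["image"][y-60:y+60,x-80:x+80],(400,300),interpolation=cv2.INTER_CUBIC)
cv2.imwrite("pics/m9.png",np.vstack([np.hstack([a,b]),np.hstack([cv2.resize(c["image"],(400,300)),0*a])]))
E
```

```text
fix [  2.58 -80.16] z 0.0264 eul [ 1.7989e+02 -3.0000e-02 -1.1303e+02] F(fix) [ 0.36 -0.74] -1.71 t 13.9
[211 251]
```

View pics/m9.png

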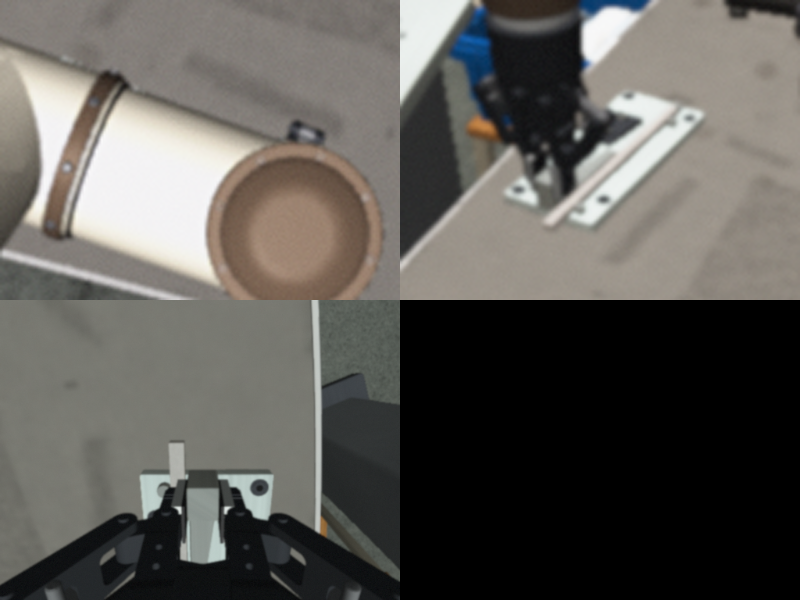

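The mosaic shows the bar in place by its pins and the wedge held beside it, clear of the rail. One finger is above the bar. Now I'll feel for the plate.

Call:
{"name": "step_arm", "arguments": {
  "series": [
    [[0,0,0,0,0,0.04,14],[0,0,0,0,0,0.08,14],[0,0,0,0,0,0.12,14],[0,0,0,0,0,0.12,14]]
  ]
}}

```text
time_s: 14.45
position: [0.3559, -0.295, 0.0255]
eef_rot: [-0.553, 0.834, -0.0, 0.0]
wrist_force: [-1.8, 2.8, 9.7]
grip_width: 0.0187
grip_force: 71.3
```

```bash
python3 - <<'E'
from h import *
rep()
E
```

```text
fix [  2.88 -80.1 ] z 0.0255 eul [-1.7995e+02 -2.0000e-02 -1.1292e+02] F(fix) [-2.79  1.87] 9.7 t 14.45
```

Call:
{"name": "step_arm", "arguments": {
  "series": [
    [[0,0,0,0,0,-0.06,14],[0,0,0,0,0,-0.06,20],[0,0,0,0,0,-0.06,28],[0,0,0,0,0,-0.06,28],[0,0,0,0,0,-0.06,28],[0,0,0,0,0,-0.08,14],[0,0,0,0,0,-0.08,14],[0,0,0,0,0,-0.08,14],[0,0,0,0,0,-0.08,14]]
  ]
}}

```text
time_s: 15.35
position: [0.3556, -0.2948, 0.0261]
eef_rot: [-0.552, 0.834, 0.0, -0.0]
wrist_force: [0.0, 0.7, 0.6]
grip_width: 0.0183
grip_force: 69.7
```

```bash
python3 - <<'E'
from h import *
rep()
E
```

```text
fix [  2.54 -80.06] z 0.0261 eul [ 180.     -0.   -112.94] F(fix) [-0.25  0.6 ] 0.63 t 15.35
```

Call:
{"name": "step_arm", "arguments": {
  "series": [
    [[0,0,0,-0.1,0,-0.02,14],[0,0,0,-0.3,0,-0.02,14],[0,0,0,-0.5,0,-0.02,14],[0,0,0,-0.7,0,-0.02,14],[0,0,0,-0.9,0,-0.02,14],[0,0,0,-1.1,0,-0.02,14],[0,0,0,-1.28,0,-0.02,14],[0,0,0,-1.28,0,-0.02,14]]
  ]
}}

```text
time_s: 16.15
position: [0.3684, -0.2649, 0.0267]
eef_rot: [-0.553, 0.833, -0.0, 0.0]
wrist_force: [-0.6, -0.4, -2.0]
grip_width: 0.0186
grip_force: 69.5
```

```bash
python3 - <<'E'
from h import *
rep()
E
```

```text
fix [  2.64 -47.5 ] z 0.0267 eul [-179.99   -0.   -112.89] F(fix) [-0.35 -0.62] -1.98 t 16.15
```

Call:
{"name": "step_arm", "arguments": {
  "series": [
    [[0,0,0,0,-0.04,0,14],[0,0,0,0,-0.08,0,14],[0,0,0,0,-0.1,0,14],[0,0,0,0,-0.1,0,14]]
  ]
}}

```text
time_s: 16.55
position: [0.3701, -0.2664, 0.0265]
eef_rot: [-0.552, 0.834, 0.0, -0.0]
wrist_force: [-0.3, -0.2, -0.9]
grip_width: 0.0181
grip_force: 69.5
```

```bash
python3 - <<'E'
from h import *
rep()
E
```

```text
fix [  4.76 -48.24] z 0.0265 eul [ 1.7995e+02 -1.0000e-02 -1.1295e+02] F(fix) [-0.23 -0.26] -0.89 t 16.55
```

Call:
{"name": "step_arm", "arguments": {
  "series": [
    [[0,0,0,-0.1,0,0.01,14],[0,0,0,-0.2,0,0.01,14],[0,0,0,-0.3,0,0.01,14],[0,0,0,-0.4,0,0.01,14],[0,0,0,-0.4,0,0.01,14]]
  ]
}}

```text
time_s: 17.05
position: [0.3742, -0.2567, 0.0263]
eef_rot: [-0.552, 0.834, 0.0, -0.0]
wrist_force: [-0.8, 1.0, -2.6]
grip_width: 0.0183
grip_force: 69.5
```

Call:
{"name": "step_arm", "arguments": {
  "series": [
    [[0,0,0,-0.08,0,0,14],[0,0,0,-0.16,0,0,14],[0,0,0,-0.24,0,0,14],[0,0,0,-0.24,0,0,14]]
  ]
}}

```text
time_s: 17.45
position: [0.3765, -0.2513, 0.0263]
eef_rot: [-0.552, 0.834, 0.0, -0.0]
wrist_force: [-2.1, 1.2, -2.4]
grip_width: 0.0184
grip_force: 69.5
```

```bash
python3 - <<'E'
from h import *
rep()
E
```

```text
fix [  4.83 -31.82] z 0.0263 eul [ 179.97    0.   -112.94] F(fix) [-2.37  0.29] -2.4 t 17.45
```

Call:
{"name": "step_arm", "arguments": {
  "series": [
    [[0,0,0,-0.08,0.02,0.01,14],[0,0,0,-0.16,0.02,0.015,14],[0,0,0,-0.2,0.02,0.015,14],[0,0,0,-0.2,0.02,0.015,14]]
  ]
}}

```text
time_s: 17.85
position: [0.3785, -0.2467, 0.0261]
eef_rot: [-0.552, 0.834, -0.0, 0.0]
wrist_force: [-1.3, 1.5, -0.5]
grip_width: 0.0184
grip_force: 69.6
```

```bash
python3 - <<'E'
from h import *
rep()
E
```

```text
fix [  4.8  -26.83] z 0.0261 eul [-179.97    0.   -112.93] F(fix) [-1.82  0.85] -0.47 t 17.85
```

Call:
{"name": "step_arm", "arguments": {
  "series": [
    [[0,0,0,-0.08,0,0,14],[0,0,0,-0.16,0,0,14],[0,0,0,-0.2,0,0,14],[0,0,0,-0.2,0,0,14]]
  ]
}}

```text
time_s: 18.25
position: [0.3804, -0.2421, 0.0261]
eef_rot: [-0.552, 0.834, -0.0, 0.0]
wrist_force: [-1.0, 0.3, -0.0]
grip_width: 0.0183
grip_force: 69.6
```

Call:
{"name": "step_arm", "arguments": {
  "series": [
    [[0,0,0,-0.06,0,0,14],[0,0,0,-0.12,0,0,14],[0,0,0,-0.12,0,0,14]]
  ]
}}

```text
time_s: 18.55
position: [0.3816, -0.2394, 0.0261]
eef_rot: [-0.552, 0.834, -0.0, 0.0]
wrist_force: [0.1, 0.6, 0.3]
grip_width: 0.0186
grip_force: 69.7
```

```bash
python3 - <<'E'
from h import *
rep()
E
```

```text
fix [  4.8  -18.86] z 0.0261 eul [-179.97    0.   -112.93] F(fix) [-0.19  0.62] 0.26 t 18.55
```

Call:
{"name": "step_arm", "arguments": {
  "series": [
    [[0,0,0,-0.06,0,0,14],[0,0,0,-0.12,0,0,14],[0,0,0,-0.12,0,0,14]]
  ]
}}

```text
time_s: 18.85
position: [0.3827, -0.2366, 0.0261]
eef_rot: [-0.552, 0.834, -0.0, 0.0]
wrist_force: [-0.5, 0.0, 1.5]
grip_width: 0.0186
grip_force: 69.7
```

Call:
{"name": "step_arm", "arguments": {
  "series": [
    [[0,0,0,-0.06,0,0,14],[0,0,0,-0.12,0,0,14],[0,0,0,-0.12,0,0,14]]
  ]
}}

```text
time_s: 19.15
position: [0.3839, -0.2338, 0.0261]
eef_rot: [-0.552, 0.834, -0.0, 0.0]
wrist_force: [0.7, 0.0, 1.1]
grip_width: 0.0182
grip_force: 69.8
```

```bash
python3 - <<'E'
from h import *
rep()
E
```

```text
fix [  4.78 -12.84] z 0.0261 eul [-179.97    0.   -112.93] F(fix) [0.68 0.32] 1.05 t 19.15
```

Call:
{"name": "step_arm", "arguments": {
  "series": [
    [[0,0,0,-0.06,0,0,14],[0,0,0,-0.12,0,0,14],[0,0,0,-0.12,0,0,14]]
  ]
}}

```text
time_s: 19.45
position: [0.385, -0.231, 0.0261]
eef_rot: [-0.552, 0.834, -0.0, 0.0]
wrist_force: [-0.5, -1.3, 1.9]
grip_width: 0.0186
grip_force: 69.9
```

Call:
{"name": "step_arm", "arguments": {
  "series": [
    [[0,0,0,-0.06,0,0,14],[0,0,0,-0.12,0,0,14],[0,0,0,-0.12,0,0,14]]
  ]
}}

```text
time_s: 19.75
position: [0.3862, -0.2285, 0.0261]
eef_rot: [-0.552, 0.834, -0.0, 0.0]
wrist_force: [-1.8, -3.4, 2.3]
grip_width: 0.0184
grip_force: 69.9
```

```bash
python3 - <<'E'
from h import *
rep()
E
```

```text
fix [ 4.81 -7.07] z 0.0261 eul [-1.7997e+02 -1.0000e-02 -1.1293e+02] F(fix) [-0.34 -3.86] 2.31 t 19.75
```

Call:
{"name": "step_arm", "arguments": {
  "series": [
    [[0,0,0,-0.04,0,0,14],[0,0,0,-0.08,0,0,14],[0,0,0,-0.08,0,0,14]]
  ]
}}

```text
time_s: 20.05
position: [0.3866, -0.2276, 0.0262]
eef_rot: [-0.553, 0.833, -0.0, -0.001]
wrist_force: [-2.4, -10.4, 1.2]
grip_width: 0.018
grip_force: 70.0
```

```bash
python3 - <<'E'
from h import *
rep()
E
```

```text
fix [ 4.84 -6.08] z 0.0262 eul [-1.7999e+02 -8.0000e-02 -1.1292e+02] F(fix) [  1.9  -10.53] 1.18 t 20.05
```

Call:
{"name": "step_arm", "arguments": {
  "series": [
    [[0,0,0,-0.03,0,0,14],[0,0,0,-0.05,0,0,14],[0,0,0,-0.05,0,0,14]]
  ]
}}

```text
time_s: 20.35
position: [0.3868, -0.2272, 0.0263]
eef_rot: [-0.553, 0.833, -0.001, -0.001]
wrist_force: [-4.1, -16.3, 2.0]
grip_width: 0.0185
grip_force: 69.9
```

```bash
python3 - <<'E'
from h import *
rep()
E
```

```text
fix [ 4.86 -5.59] z 0.0263 eul [-1.8000e+02 -1.2000e-01 -1.1292e+02] F(fix) [  2.63 -16.62] 2.02 t 20.35
```

Call:
{"name": "step_arm", "arguments": {
  "series": [
    [[0,0,0,0.05,0,0,19],[0,0,0,0.15,0,-0.02,28],[0,0,0,0.2,0,-0.02,30],[0,0,0,0.2,0,-0.1,30],[0,0,0,0.2,0,-1,30],[0,0,0,0.3,0,-2,30],[0,0,0,0.3,0,-2,30]]
  ]
}}

```text
time_s: 21.05
position: [0.3866, -0.2327, 0.0787]
eef_rot: [-0.553, 0.833, -0.003, 0.002]
wrist_force: [0.6, 0.1, 0.9]
grip_width: 0.0299
grip_force: 0.0
```

```bash
python3 - <<'E'
from h import *
import pickle
rep(); c=cam("wrist"); pickle.dump(c,open("c10.pkl","wb"))
g=cv2.cvtColor(c["image"],cv2.COLOR_BGR2GRAY); u,v=proj(c,[f2w(5,-18,.044)])[0]; print(u,v); u=int(u);v=int(v)
print(g[v-35:v+50,u].tolist()); print(g[v+10,u-40:u+40].tolist())
E
```

```text
fix [  6.81 -10.76] z 0.0787 eul [-1.7962e+02  6.0000e-02 -1.1288e+02] F(fix) [0.53 0.38] 0.85 t 21.05
263.7029635377758 207.08663346160046
[187, 188, 187, 187, 189, 189, 188, 187, 189, 188, 189, 189, 188, 188, 187, 189, 188, 188, 189, 189, 189, 188, 177, 148, 105, 69, 56, 56, 57, 57, 55, 56, 57, 57, 57, 58, 61, 78, 105, 125, 134, 137, 139, 138, 139, 140, 140, 140, 140, 141, 140, 140, 139, 139, 138, 135, 136, 137, 136, 137, 138, 137, 136, 135, 134, 134, 134, 134, 135, 135, 136, 137, 136, 135, 136, 137, 137, 137, 137, 137, 137, 138, 138, 136, 137]
[183, 185, 187, 188, 189, 190, 190, 190, 191, 192, 187, 176, 168, 164, 162, 163, 163, 162, 164, 164, 164, 163, 157, 145, 131, 133, 135, 138, 139, 138, 141, 139, 141, 141, 141, 139, 140, 140, 140, 140, 140, 140, 138, 139, 138, 139, 136, 137, 136, 135, 135, 136, 135, 137, 137, 143, 160, 177, 186, 186, 187, 187, 188, 191, 192, 192, 192, 189, 186, 184, 184, 186, 188, 189, 191, 191, 190, 189, 187, 187]
```

```bash
python3 - <<'E'
from h import *
rep(); units([(f2w(4,-40,.078),-112.96),(f2w(4,-40,.0245),-112.96)])
E
```

```text
fix [  5.6  -10.81] z 0.0773 eul [-1.7978e+02  5.0000e-02 -1.1293e+02] F(fix) [-0.17 -0.2 ] -0.16 t 21.1
[-0.03, 0.01, 0.0, 1.17, 0.06, -0.03]
[-0.03, 0.01, 0.0, 1.17, 0.07, 2.11]
```

Call:
{"name": "step_arm", "arguments": {
  "series": [
    [[0,0,0,0.6,0.02,0,10],[0,0,0,1.17,0.03,0,0],[0,0,0,1.17,0.03,0,0],[0,0,0,1.17,0.03,0.8,0],[0,0,0,1.17,0.03,1.6,0],[0,0,0,1.17,0.03,1.95,0],[0,0,0,1.17,0.03,2.05,0],[0,0,0,1.17,0.03,2.05,0],[0,0,0,1.17,0.03,2.05,0]]
  ]
}}

```text
time_s: 22.0
position: [0.3728, -0.259, 0.0253]
eef_rot: [-0.553, 0.833, -0.001, 0.0]
wrist_force: [0.1, 0.4, 0.5]
grip_width: 0.0004
grip_force: 0.0
```

```bash
python3 - <<'E'
from h import *
rep(); print(monitor.get_state()["grip_width"])
E
```

```text
fix [  4.39 -40.36] z 0.0253 eul [-179.93   -0.   -112.91] F(fix) [-0.02  0.39] 0.51 t 22.0
0.00036605901163025905
```

Call:
{"name": "step_arm", "arguments": {
  "series": [
    [[0,0,0,-0.15,0,0,0],[0,0,0,-0.3,0,0,0],[0,0,0,-0.4,0,0,0],[0,0,0,-0.46,0,0,0],[0,0,0,-0.5,0,0,0],[0,0,0,-0.5,0,0,0]]
  ]
}}

```text
time_s: 22.6
position: [0.377, -0.2479, 0.025]
eef_rot: [-0.553, 0.833, -0.0, -0.0]
wrist_force: [-2.1, -3.9, 1.8]
grip_width: 0.0
grip_force: 2.1
```

Call:
{"name": "step_arm", "arguments": {
  "series": [
    [[0,0,0,-0.06,0,0,0],[0,0,0,-0.1,0,0,0],[0,0,0,-0.1,0,0,0]]
  ]
}}

```text
time_s: 22.9
position: [0.3772, -0.2473, 0.0252]
eef_rot: [-0.553, 0.833, -0.001, -0.001]
wrist_force: [-5.2, -16.2, 1.8]
grip_width: -0.0001
grip_force: 8.6
```

```bash
python3 - <<'E'
from h import *
rep()
E
```

```text
fix [  3.85 -27.84] z 0.0252 eul [ 1.7997e+02 -1.7000e-01 -1.1290e+02] F(fix) [  1.56 -16.93] 1.83 t 22.9
```

Call:
{"name": "step_arm", "arguments": {
  "series": [
    [[0,0,0,0.2,0,0,0],[0,0,0,0.6,0,0,0],[0,0,0,0.8,0,0,0],[0,0,0,0.8,0,-1,0],[0,0,0,0.8,0,-2.5,0],[0,0,0,0.8,0,-4,0],[0,0,0,0.8,0,-4,0],[0,0,0,0.8,0,-4,0],[0,0,0,0.8,0,-4,0]]
  ]
}}

```text
time_s: 23.8
position: [0.3694, -0.2632, 0.1238]
eef_rot: [-0.552, 0.834, 0.001, -0.001]
wrist_force: [-0.0, -0.1, -0.3]
grip_width: -0.0001
grip_force: 0.0
```

```bash
python3 - <<'E'
from h import *
import pickle
rep(); c=cam("wrist"); pickle.dump(c,open("c11.pkl","wb")); g=cv2.GaussianBlur(cv2.cvtColor(c["image"],cv2.COLOR_BGR2GRAY),(3,3),0)
u,v=proj(c,[f2w(5,-5.5,.044)])[0]; print(u,v); u=int(u);v=int(v)
print(g[v-40:v+40,u].tolist()); print(g[v,u-40:u+40].tolist())
for y in(-95,-40,30): 
    a,b=proj(c,[f2w(20,y,.02)])[0]; print(y,a.round(1),b.round(1),g[int(b),int(a)-16:int(a)+16].tolist() if 0<=b<384 else None)
a,b=proj(c,[f2w(20,-110,.02)])[0];print(a,b,g[int(b)-14:int(b)+14,int(a)].tolist())
E
```

```text
fix [  2.92 -45.59] z 0.1238 eul [ 1.7988e+02  1.0000e-02 -1.1296e+02] F(fix) [-0.   -0.07] -0.31 t 23.8
257.231403453747 243.86296982908178
[206, 206, 207, 207, 207, 207, 207, 207, 207, 207, 207, 207, 206, 202, 185, 150, 108, 77, 64, 62, 62, 62, 62, 62, 61, 57, 49, 40, 34, 31, 30, 29, 27, 26, 26, 26, 26, 26, 26, 25, 24, 23, 23, 24, 24, 23, 23, 23, 23, 22, 22, 23, 21, 19, 19, 20, 20, 20, 20, 22, 29, 48, 69, 82, 85, 85, 85, 85, 86, 86, 83, 76, 70, 68, 68, 67, 67, 67, 67, 67]
[207, 208, 208, 207, 206, 204, 203, 202, 201, 201, 204, 204, 197, 177, 143, 101, 64, 39, 24, 18, 17, 17, 18, 17, 18, 21, 30, 45, 59, 67, 69, 70, 71, 70, 70, 70, 69, 65, 55, 39, 24, 16, 15, 17, 23, 35, 51, 63, 68, 70, 70, 70, 70, 70, 70, 67, 62, 50, 34, 22, 18, 17, 17, 17, 17, 19, 23, 34, 56, 89, 129, 166, 191, 204, 208, 208, 207, 207, 208, 209]
-95 238.2 127.4 [125, 124, 124, 124, 124, 125, 125, 126, 133, 148, 165, 177, 181, 182, 183, 183, 183, 183, 183, 183, 180, 170, 153, 136, 127, 125, 125, 125, 125, 125, 125, 125]
-40 239.4 193.7 [203, 204, 206, 208, 208, 208, 208, 207, 204, 196, 186, 180, 180, 181, 182, 183, 184, 184, 185, 184, 183, 183, 190, 201, 209, 211, 212, 211, 210, 207, 205, 203]
30 240.9 267.3 [168, 137, 96, 54, 27, 17, 16, 17, 17, 17, 17, 17, 18, 18, 18, 17, 17, 18, 18, 21, 27, 38, 52, 71, 95, 125, 156, 186, 209, 218, 205, 168]
237.92183676709098 107.93801068617206 [123, 123, 124, 124, 124, 124, 124, 125, 125, 125, 125, 124, 124, 129, 144, 165, 178, 182, 183, 183, 183, 183, 183, 182, 182, 183, 183, 183]
```

```bash
python3 -c "
from rig import ticket
print(ticket.close_job())"
```

```text
the job is handed in; nothing more can be done
None
```

I handed the job in at about 24 s: the bar is seated against its pins and the wedge is driven in, holding at a final push of about 17 N; the judge returned no verdict, and I couldn't measure the wedge-on-bar force directly.

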